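# Load the banding station and hold its sprung lever on the third click

### The job

Load the banding station for the next pack: thread the wide steel collar over its upright post, fully home on the seat, and then the narrow collar on top of it, also fully home. With both collars in place, press the sprung lever on the station's other side down past its first and second clicks to the third and last, so that the fork slides out over the stack, and finish while still holding the lever down there with the fingers (it springs back if let go). Leave the other things on the bench where they are.

Things in the scene. Friction and masses are not known exactly. Their poses are not given: they have to be found in the camera images.
- wide_mid (a point): centre (half-way up) of the wide collar (all sizes here are in mm): a plain dark steel ring lying flat, outside diameter 56, bore 25, height 26, about 0.4 kg; its z axis is the bore axis. Either face may be up. The two collars lie on the bench, one left and one right of the station; which is where varies
- narrow_mid (a point): centre (half-way up) of the narrow collar: a plain dark steel ring lying flat, outside diameter 42, bore 25, height 26, about 0.19 kg; its z axis is the bore axis
- station: the banding station, bolted to the bench: an aluminium base plate 150 (along its x) x 255 (along its y) x 12, with the collar post near its +y end (left seen from the robot), a grey housing 100 x 85 and 105 high in the middle, whose face stands 70 from the post's axis, and the lever on the housing's -y side. Origin on the bench, 100 from the post's axis along -y; +x points away from the robot, z up; turned by up to 0.25 rad from the world axes
- post_seat (a point): centre of the seat at the foot of the post: a round boss of diameter 36, 6 above the base plate and 18 above the bench, on which the wide collar rests when home (its middle is then 13 above this point; the narrow collar's middle, home on the wide one, is 39 above it)
- post_tip (a point): top centre of the upright steel post, 64 above the seat; diameter 20 up to 50 above the seat, then tapering to 10 at the tip
- lever (a joint): angle of the sprung lever, rad: 0 at rest (raised), growing as it is pressed down. It clicks at 0.23 (first), 0.47 (second) and 0.70 (third); the end stop is at 0.73. A spring returns it to 0 from everywhere; pressing at the paddle takes about 3 to 12 N. Pressed on, a steel fork slides out of the housing towards the post, just above the stack
- lever_hinge (a point): the lever's hinge axis, level and along the station's y, in the plane of the lever, 90 above the bench. The lever points from here towards the station's -x (to the robot), the paddle's centre 140 from the axis; it slopes up by 0.40 rad at rest and by 0.40 minus the joint value when pressed (so down by 0.30 on the third click)
- paddle_top (a point): centre of the top face of the black plastic paddle at the lever's end, which is to be pressed down from above (45 along the lever, 50 across, 12 thick). The face is parallel to the lever, 6 above its centre plane, and turns with it; z is its normal. It is about 150 above the bench at rest and about 55 on the third click
- tape_roll: bystander: roll of brown tape lying flat, outside diameter 100, bore 76, height 48; origin under its centre
- carton: bystander: closed brown carton 140 x 100 x 70; origin under its centre
- cutter: bystander: grey box cutter lying flat, about 140 long, 14 high; origin under its handle
- marker: bystander: white marker pen with black cap, 125 long, 17 thick; origin under its middle
- stapler: bystander: desk stapler 150 long, 48 high; origin under its middle
- pen_cup: bystander: grey plastic cup, diameter 76, height 95; origin under its centre
Mind the look-alikes: they are no part of the job. What is shaped like the part that bears wide_mid but white is not meant.

How it is judged:
On the way, in this order (a step that is already met when the one before it is completed fails the run):
1. the wide collar is fully home on the post's seat (horizontal distance between wide_mid and post_seat below 0.006 m and z of wide_mid in the frame of post_seat between 0.01 and 0.016 m and (angle between wide_mid's own z axis and vertical below 0.1 rad or angle between wide_mid's own z axis and vertical above 3.04 rad)), for 0.2 s.
2. the narrow collar is fully home on the post, on top of the wide one (all of step 1 and horizontal distance between narrow_mid and post_seat below 0.006 m and z of narrow_mid in the frame of post_seat between 0.036 and 0.042 m and (angle between narrow_mid's own z axis and vertical below 0.1 rad or angle between narrow_mid's own z axis and vertical above 3.04 rad)), for 0.2 s.
3. the lever is pressed to its third click with both collars home (all of step 2 and value of joint lever between 0.64 and 0.76 rad), for 0.2 s.
At the end, for the whole second after the job is handed in: Both collars are home on the post (wide one on the seat, narrow one on it, each within 3 mm of its height and 6 mm of the post's axis, flat), and the fingers hold the paddle down (more than 2 N) with the lever still on its third click (0.70 rad, within 0.06) through the last second (all of step 3 and contact force between the fingers and lever above 2 N and velocity of joint lever between -0.1 and 0.1 rad/s); the arm keeps its last pose, push and grip.
It fails at once if the lever is pressed to its first click before both collars are home on the post (value of joint lever above 0.22 rad and not (horizontal distance between each of wide_mid, narrow_mid and post_seat below 0.006 m and z of wide_mid in the frame of post_seat between 0.01 and 0.016 m and (angle between wide_mid's own z axis and vertical below 0.1 rad or angle between wide_mid's own z axis and vertical above 3.04 rad) and z of narrow_mid in the frame of post_seat between 0.036 and 0.042 m and (angle between narrow_mid's own z axis and vertical below 0.1 rad or angle between narrow_mid's own z axis and vertical above 3.04 rad))).
It fails at once if a bystander is moved by more than 30 mm (distance of any of tape_roll, carton, cutter, marker, stapler, pen_cup from where it was at the start of the episode above 0.03 m).
It also fails if it takes over 72 s, if anything falls off the work surface, if the arm or the gripper's body presses on something with over 40 N, if the wrist force passes 120 N, or if a joint passes its speed limit or range.

### The arm

A 6-joint arm with a two-finger parallel gripper is mounted at the origin on the work surface. World frame = base frame: x ahead of the robot, y to its left, z up, the work surface at z = 0. Lengths are in m, angles in rad, forces in N, time in s.
With the tool pointing down it reaches from about 0.275 to 0.75 m from the base axis. Payload 10.2 kg.
Tool frame: the origin (TCP) lies midway between the tips of the shut fingers; the grasp point (between the pads) lies 19 mm behind it; x points along the fingers, y is the direction in which the jaws open and shut, and the axes are right-handed (so a half turn about x gives the same grasp; the last joint's range is limited). The gripper opens to 85 mm and grips with 20 to 120 N. Pads are 22 mm wide; open, the fingers measure 114 mm over their backs; the gripper's body (76 mm by 85 mm) begins 54 mm behind the grasp point. The pads swing forward as they close: fully open they stand 13 mm farther back than shut.
Start: joints at [-1.479, 0.313, 1.498, -0, 1.331, -0.223], TCP at [0.163, -0.499, 0.231] pointing down, gripper open.
Joint ranges: [-2.94, 2.94], [-0.97, 2.17], [0.19, 2.56], [-1.23, 4.37], [0.02, 3.11], [-2.88, 2.88]. Speed limits (rad/s): [2.39, 2.39, 3.01, 3.14, 3.14, 3.14].

### API

Orientations are given as a rotation vector (axis times angle).
In Python, from workcell import bot, grab_frame, camera_params, order gives the robot as it stands.
- The arm moves only by the shell command python3 -m crank 'ROWS' [OPENING] [FORCE]. ROWS is JSON, a list of rows, each a list of 6 numbers: the shift along the tool's x, y, z in cm, then the turn, a rotation vector about the tool's x, y, z in rad. A call has 1 to 12 rows; each row shifts and turns the commanded pose from where the row before left it, along the tool's axes as they then stand; what a row does not reach is not made up. A row lasts 1/10 s, in which the tool goes at most 50 mm and 8.59 degrees, less where a joint would pass 70% of its speed; a pose out of reach is approached as far as the arm can. A call with a gripper value outside its range is refused whole. OPENING is the gripper command: -1 is shut, 1 is fully open, values between are in proportion, set as the call begins (- or left out, the last holds). The fingers move at their own pace and stop on an object; FORCE is the grip in N (left out, the last holds). Time passes only in rows, so rows that do not move let the fingers close. It gives the time, the measured TCP pose, the force and the opening at its end, in the units of the state.
- bot.read_state(): the state, without advancing time (a new reading comes with each control period).
- grab_frame(name): name is "side" or "top"; returns the picture (480x640x3 uint8, blue, green, red); there is no depth.
- camera_params(name): a dict with "vertical_fov" (degrees; the focal length in pixels is half the picture's height over the tangent of half this angle, whatever the lens; pixels are square), "cx", "cy" (the principal point, pixels), "R" (3x3) and "t" (3): a world point X has camera coordinates R X + t. Camera axes: x right, y down, z forward; pixel columns grow to the right and rows downward; lengths in m; the calibration is good to about 2 mm. A picture is of the moment at which its call begins. camera_params takes no time and is no camera call.
- order.finish_job(): hands the job in, once; it reports no verdict.
The state is a dict: "time_s": time; "joints": joint angles; "dq": joint speeds; "tau": joint torques, N m; "tool_pos": TCP position; "tcp_rot": TCP orientation; "force": force on the tool from outside, world axes, zero at the start; "ft_torque": the same for the moment, N m; "gripper_width": finger opening in m.
Only numpy, scipy, OpenCV 4.12 (cv2) and the standard library are available. Lean on these libraries where they do the work, as an engineer would, in place of code of your own. Each camera call takes 0.05 s, during which the arm holds its last target.

## Working session

There is one attempt and no reset: what is moved stays moved. The work goes in short steps, Python scripts to look and compute and a shell command to move; the robot and the scene stay as the last step left them, time stands still between calls to the robot, and variables do not carry over. Pictures are saved under pics/ and viewed, and the job is handed in when it is done.

```bash
ls; mkdir -p pics; python3 - <<'E'
from workcell import bot, grab_frame, camera_params
import cv2
for n in("side","top"):
    cv2.imwrite(f"pics/{n}0.png",grab_frame(n)); p=camera_params(n); print(n,p)
print(bot.read_state())
E
```

```text
pics
side {'vertical_fov': 48.639750512370036, 'cx': 315.21143075688684, 'cy': 235.4745839653544, 'R': array([[-0.85570764, -0.51735034, -0.010633  ],
       [-0.35401135,  0.60028166, -0.71717354],
       [ 0.37741277, -0.60992668, -0.69681349]]), 't': array([0.43651483, 0.28680503, 1.23391255])}
top {'vertical_fov': 53.427149556952116, 'cx': 312.7083056545105, 'cy': 238.2445709414019, 'R': array([[ 0.01938103, -0.99978057,  0.0079485 ],
       [-0.99447881, -0.02009709, -0.10299516],
       [ 0.1031323 , -0.00590846, -0.9946501 ]]), 't': array([-0.05796869,  0.53065255,  1.0882501 ])}
{'time_s': 0.1, 'joints': array([-1.47939957e+00,  3.13341931e-01,  1.49836704e+00,  8.12646811e-06,
        1.33098186e+00, -2.23363445e-01]), 'dq': array([-0.00115225, -0.00105567, -0.00087099, -0.00070151, -0.0003915 ,
       -0.00021341]), 'tau': array([ 3.67722998e-03, -4.12902617e+01, -2.60141015e+01, -7.92249125e-05,
        3.05569025e-03, -1.49346323e-05]), 'tool_pos': array([ 0.16252119, -0.49897081,  0.23081673]), 'tcp_rot': array([ 2.05205488,  0.32676816, -2.05188807]), 'force': array([-0.34739439,  0.29419211, -0.47009429]), 'ft_torque': array([-0.0341938 ,  0.00440227, -0.0536623 ]), 'gripper_width': 0.08534309604285606}
```

View pics/side0.png

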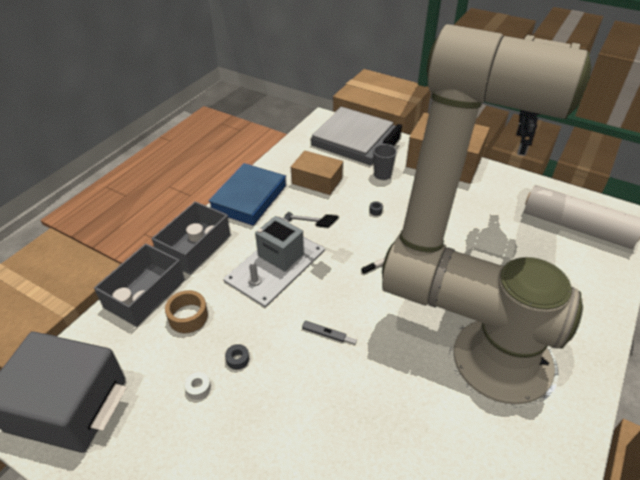

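View pics/top0.png

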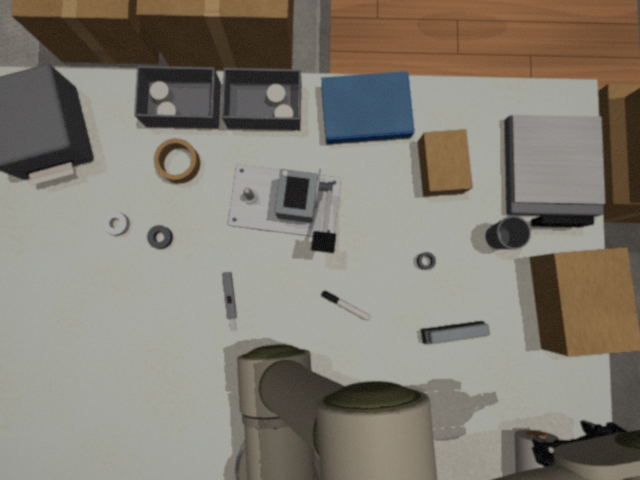

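Side and top views. Dark rings: left at top(159,237)/side(237,356), right at top(426,260)/side(376,208). The white ring at top(116,224)/side(198,385) is the look-alike. I'll take enlarged crops to confirm.

```bash
python3 - <<'E'
import cv2,numpy as np
t=cv2.imread("pics/top0.png");s=cv2.imread("pics/side0.png")
def c(i,x,y,w,h,W,H):return cv2.resize(i[y:y+h,x:x+w],(W,H),interpolation=cv2.INTER_CUBIC)
a=np.hstack([c(t,90,195,100,75,400,300),c(t,390,225,80,60,400,300)])
b=np.hstack([c(t,220,150,133,100,400,300),c(s,215,205,133,100,400,300)])
cv2.imwrite("pics/crop0.png",np.vstack([a,b]))
E
```

```text
(no output)
```

View pics/crop0.png

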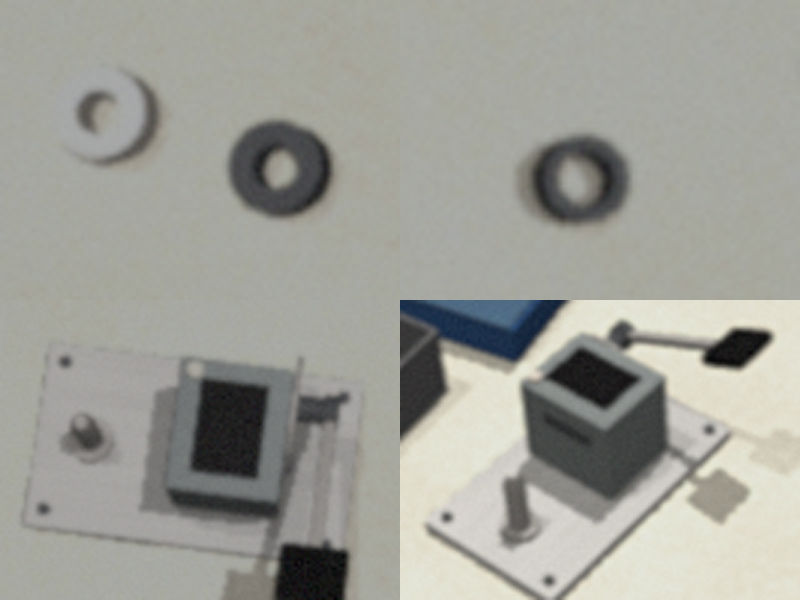

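Left dark ring is visibly larger (≈26 px) = wide collar; right dark ring (≈19 px) = narrow; white one is the decoy. Now measuring.

```bash
cat > h.py <<'E'
import cv2,numpy as np
from workcell import camera_params
P={n:camera_params(n) for n in("side","top")}
def K(n):
    p=P[n];f=240/np.tan(np.radians(p["vertical_fov"])/2);return f,p["cx"],p["cy"],np.array(p["R"]),np.array(p["t"])
def ray(n,u,v):
    f,cx,cy,R,t=K(n);d=R.T@np.array([(u-cx)/f,(v-cy)/f,1.]);return -R.T@t,d/np.linalg.norm(d)
def onz(n,u,v,z):
    o,d=ray(n,u,v);return o+d*(z-o[2])/d[2]
def proj(n,X):
    f,cx,cy,R,t=K(n);c=R@np.array(X)+t;return np.array([cx+f*c[0]/c[2],cy+f*c[1]/c[2]])
def tri(a,b):
    o1,d1=ray("top",*a);o2,d2=ray("side",*b)
    A=np.stack([d1,-d2],1);k=np.linalg.lstsq(A,o2-o1,rcond=None)[0]
    p,q=o1+k[0]*d1,o2+k[1]*d2;return (p+q)/2,np.linalg.norm(p-q)
E
python3 - <<'E'
from h import *
im={n:cv2.imread(f"pics/{n}0.png") for n in P}
def blob(n,x,y,r,th):
    g=cv2.cvtColor(im[n],cv2.COLOR_BGR2GRAY)
    m=np.zeros_like(g);m[y-r:y+r,x-r:x+r]=(g[y-r:y+r,x-r:x+r]<th)*255
    cs,_=cv2.findContours(m,cv2.RETR_EXTERNAL,cv2.CHAIN_APPROX_NONE);c=max(cs,key=cv2.contourArea)
    h=cv2.convexHull(c);M=cv2.moments(h);return M["m10"]/M["m00"],M["m01"]/M["m00"],cv2.boundingRect(c),cv2.contourArea(h)
for nm,a,b in(("wide",(159,237),(237,356)),("narrow",(426,260),(376,208))):
  for th in(90,105,120):
    A=blob("top",*a,22,th);B=blob("side",*b,20,th)
    print(nm,th,A,B,tri(A[:2],B[:2]),onz("top",*A[:2],.013),onz("side",*B[:2],.013))
# plate corners enlarged
t=cv2.resize(im["top"][155:255,220:350],None,fx=6,fy=6,interpolation=cv2.INTER_CUBIC);cv2.imwrite("pics/st.png",t)
t=cv2.resize(im["side"][225:305,215:330],None,fx=6.9,fy=6.9,interpolation=cv2.INTER_CUBIC);cv2.imwrite("pics/ss.png",t)
E
```

```text
wide 90 (159.84539343614077, 236.8971925662317, (148, 226, 25, 23), 421.5) (236.95486935866984, 357.14172604908947, (226, 345, 23, 25), 421.0) (array([0.53053525, 0.31623022, 0.00762479]), np.float64(0.001986786962067383)) [0.52911087 0.31402759 0.013     ] [0.52886804 0.31904001 0.013     ]
wide 105 (159.78373242113264, 236.9502090459901, (148, 226, 25, 23), 438.5) (236.91121143717078, 357.0812641083522, (226, 345, 23, 25), 443.0) (array([0.53044776, 0.31629594, 0.00800409]), np.float64(0.0021662540277024517)) [0.52898193 0.31416644 0.013     ] [0.52905403 0.31896148 0.013     ]
wide 120 (159.69307637401855, 236.72983583154888, (147, 225, 26, 24), 467.0) (236.98951554591466, 357.05531453362255, (226, 345, 24, 25), 461.0) (array([0.53063528, 0.3163186 , 0.00811306]), np.float64(0.0014411065773249048)) [0.52950136 0.31440772 0.013     ] [0.52894035 0.31881259 0.013     ]
narrow 90 (425.16926503340756, 260.57164068299926, (416, 253, 19, 16), 224.5) (375.5426997245179, 208.57713498622587, (370, 202, 12, 14), 121.0) (array([ 0.48652511, -0.31483839,  0.00941624]), np.float64(0.0017100537199653482)) [ 0.48553775 -0.31434582  0.013     ] [ 0.48566161 -0.31063852  0.013     ]
narrow 105 (425.11475409836066, 260.79371584699453, (416, 253, 19, 17), 244.0) (375.5, 208.7020997375328, (370, 202, 12, 14), 127.0) (array([ 0.48625173, -0.31464412,  0.00917793]), np.float64(0.0022490521936047703)) [ 0.48500989 -0.31421416  0.013     ] [ 0.48551762 -0.31006311  0.013     ]
narrow 120 (425.07659313725486, 260.66911764705884, (415, 252, 21, 18), 272.0) (375.77299880525686, 208.54241338112305, (370, 202, 13, 14), 139.5) (array([ 0.4859995 , -0.31460956,  0.00996937]), np.float64(0.0011391571720187742)) [ 0.48530282 -0.31412526  0.013     ] [ 0.48513613 -0.31113105  0.013     ]
```

View pics/st.png

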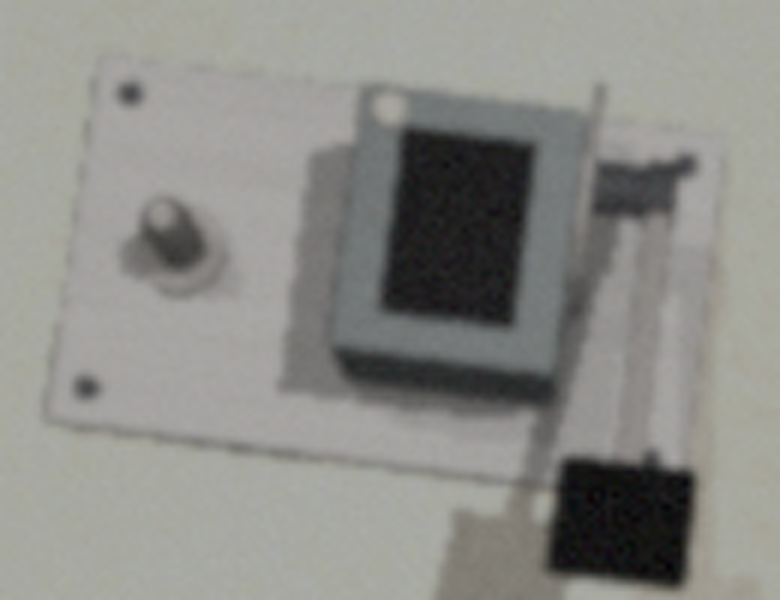

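View pics/ss.png

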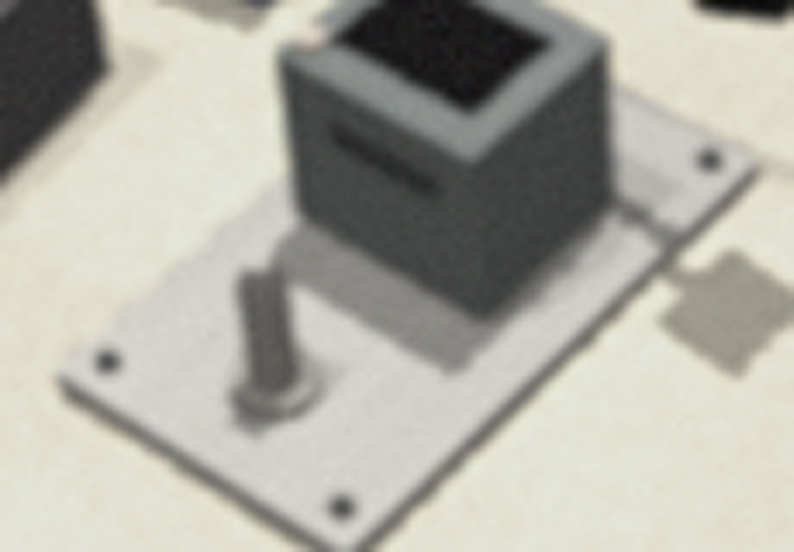

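```bash
python3 - <<'E'
from h import *
T=lambda x,y:(220+x/6,155+y/6); S=lambda x,y:(215+x/6.9,225+y/6.9)
print("tip",onz("top",*T(160,213),.082),onz("side",*S(259,272),.082),tri(T(160,213),S(259,272)))
print("seat",onz("top",*T(181,250),.018),onz("side",*S(275,390),.018))
for nm,a,b,z in(("hole TL",T(130,94),S(107,361),.012),("hole BL",T(86,387),S(342,507),.012),("hole TR",T(686,163),S(710,160),.012)):
  print(nm,onz("top",*a,z),onz("side",*b,z),tri(a,b))
c=[onz("top",*T(*q),.012) for q in((100,58),(45,420),(725,130))]
print(c,np.linalg.norm(c[0]-c[1]),np.linalg.norm(c[0]-c[2]))
d=c[0]-c[1];print("yaw",-np.arctan2(-d[1],d[0]) , np.arctan2(*( c[0]-c[2])[[1,0]])-np.pi/2)
print("paddle top",onz("top",*T(622,520),.150))
E
```

```text
tip [0.63085003 0.1032632  0.082     ] [0.6268893  0.11201908 0.082     ] (array([0.63310944, 0.10475486, 0.07173468]), np.float64(0.000384063436282902))
seat [0.62911758 0.10318455 0.018     ] [0.62578946 0.11333132 0.018     ]
hole TL [0.69324243 0.12646103 0.012     ] [0.69356447 0.13036954 0.012     ] (array([0.69514988, 0.12753349, 0.00796342]), np.float64(0.0019804310979474153))
hole BL [0.5743788  0.13977101 0.012     ] [0.57445195 0.14314349 0.012     ] (array([0.5755696 , 0.14069758, 0.00848875]), np.float64(0.001544765461044906))
hole TR [ 0.66981248 -0.09687615  0.012     ] [ 0.54968179 -0.08017421  0.012     ] (array([ 0.63125439, -0.11670188, -0.04257323]), np.float64(0.10527187151620358))
[array([0.7077207 , 0.13899676, 0.012     ]), array([0.5608602 , 0.15550565, 0.012     ]), array([ 0.68361064, -0.11232041,  0.012     ])] 0.147785487072977 0.25247102037043273
yaw -0.11194209875090667 -0.09564210242221538
paddle top [ 0.51231151 -0.06966371  0.15      ]
```

Holes agree within about 4 mm between views and the plate size is 148×252 (expected 150×255); station yaw ≈ -0.105. Next, the tool frame and the move to above the wide collar.

```bash
cat >> h.py <<'E'
from workcell import bot
from scipy.spatial.transform import Rotation as Ro
def st():
    s=bot.read_state();R=Ro.from_rotvec(s["tcp_rot"]).as_matrix();return s,R
def go(X,yaw=-0.105):
    s,R=st();ex=np.array([0,0,-1.]);c=[]
    for y in(yaw,yaw+np.pi):
        ey=np.array([np.cos(y),np.sin(y),0]);Rt=np.stack([ex,ey,np.cross(ex,ey)],1)
        c.append(Ro.from_matrix(R.T@Rt).as_rotvec())
    d=R.T@(np.array(X)-s["tool_pos"])*100
    print("t",round(s["time_s"],2),"pos",s["tool_pos"].round(4),"w",round(s["gripper_width"],4),"F",s["force"].round(1),"j",s["joints"].round(2));print("shift cm",d.round(2),"turn",c[0].round(3),"or",c[1].round(3))
    print("jaw y",R[:,1].round(3),"x",R[:,0].round(3),"z",R[:,2].round(3))
E
python3 -c "
from h import *
go([.53,.316,.2])"
```

```text
t 0.1 pos [ 0.1625 -0.499   0.2308] w 0.0853 F [-0.3  0.3 -0.5] j [-1.48  0.31  1.5   0.    1.33 -0.22]
shift cm [  3.17 -66.11 -60.17] turn [-1.151e+00 -1.000e-03  1.000e-03] or [1.991e+00 1.000e-03 1.000e-03]
jaw y [ 0.31  -0.951 -0.001] x [-0.     0.001 -1.   ] z [-0.951 -0.31  -0.   ]
```

```bash
python3 -m crank '[[0,0,0,-0.128,0,0],[0,0,0,-0.128,0,0],[0,0,0,-0.128,0,0],[0,0,0,-0.128,0,0],[0,0,0,-0.128,0,0],[0,0,0,-0.128,0,0],[0,0,0,-0.128,0,0],[0,0,0,-0.128,0,0],[0,0,0,-0.128,0,0]]' 1 60; python3 -c "
from h import *
go([.53,.316,.2])"
```

```text
time_s: 1.0
tool_pos: [0.1625, -0.499, 0.2309]
tcp_rot: [1.282, 1.162, -1.281]
force: [-0.3, 0.4, -0.3]
gripper_width: 0.0856
t 1.0 pos [ 0.1625 -0.499   0.2309] w 0.0856 F [-0.3  0.4 -0.3] j [-1.48  0.31  1.5  -0.    1.33 -1.38]
shift cm [  3.15  28.54 -84.73] turn [ 0.006 -0.001  0.   ] or [-3.135e+00 -0.000e+00 -1.000e-03]
jaw y [ 0.995 -0.099 -0.   ] x [-0.     0.001 -1.   ] z [-0.099 -0.995 -0.001]
```

```bash
python3 -m crank '[[0,1.4,-4.2,0,0,0],[0,1.4,-4.2,0,0,0],[0,1.4,-4.2,0,0,0],[0,1.4,-4.2,0,0,0],[0,1.4,-4.2,0,0,0],[0,1.4,-4.2,0,0,0],[0,1.4,-4.2,0,0,0],[0,1.4,-4.2,0,0,0],[0,1.4,-4.2,0,0,0],[0,1.4,-4.2,0,0,0]]'; python3 -m crank '[[0,1.4,-4.2,0,0,0],[0,1.4,-4.2,0,0,0],[0,1.4,-4.2,0,0,0],[0,1.4,-4.2,0,0,0],[0,1.4,-4.2,0,0,0],[0,1.4,-4.2,0,0,0],[0,1.4,-4.2,0,0,0],[0,1.4,-4.2,0,0,0],[0.5,1.4,-4.2,0,0,0],[0.5,1.4,-4.2,0,0,0],[0,0,0,0,0,0]]'; python3 -c "
from h import *
go([.53,.316,.15])"
```

```text
time_s: 2.0
tool_pos: [0.3456, -0.0942, 0.2313]
tcp_rot: [1.286, 1.158, -1.286]
force: [0.8, -1.1, -0.4]
gripper_width: 0.0852
time_s: 3.1
tool_pos: [0.5283, 0.3107, 0.2185]
tcp_rot: [1.281, 1.162, -1.285]
force: [0.2, -0.0, -0.1]
gripper_width: 0.0857
t 3.1 pos [0.5283 0.3107 0.2185] w 0.0857 F [ 0.2 -0.  -0.1] j [0.34 0.52 1.23 0.   1.4  0.44]
shift cm [ 6.85  0.13 -0.55] turn [0.004 0.001 0.003] or [-3.137e+00 -5.000e-03  1.000e-03]
jaw y [ 0.995 -0.1   -0.003] x [-0.003 -0.    -1.   ] z [-0.1   -0.995  0.001]
```

```bash
python3 -m crank '[[3,0.1,-0.5,0,0,0],[3,0,0,0,0,0],[3,0,0,0,0,0],[3,0,0,0,0,0],[0,0,0,0,0,0],[0,0,0,0,0,0]]';python3 - <<'E'
from h import *
from workcell import grab_frame
for n in P: 
    i=grab_frame(n);cv2.imwrite(f"pics/{n}1.png",i)
go([.53,.316,.0])
s=bot.read_state();p=s["tool_pos"];w=proj("top",p),proj("side",p);print(w)
t=cv2.imread("pics/top1.png");s=cv2.imread("pics/side1.png")
a=cv2.resize(t[200:275,110:210],(400,300),interpolation=2);b=cv2.resize(s[260:380,160:320],(400,300),interpolation=2)
cv2.imwrite("pics/c1.png",np.hstack([a,b]))
E
```

```text
time_s: 3.7
tool_pos: [0.5299, 0.3118, 0.1021]
tcp_rot: [1.286, 1.158, -1.285]
force: [0.5, 0.2, -0.4]
gripper_width: 0.0851
t 3.8 pos [0.5306 0.3122 0.1034] w 0.0855 F [-0.3  0.5 -0.1] j [ 0.34  0.63  1.37 -0.    1.15  0.45]
shift cm [10.34 -0.13 -0.36] turn [ 0.001 -0.001 -0.003] or [-3.141e+00  4.000e-03 -2.000e-03]
jaw y [ 0.995 -0.104  0.003] x [ 0.003  0.001 -1.   ] z [-0.104 -0.995 -0.001]
(array([147.83033161, 231.82790145]), array([233.56209323, 331.65688707]))
```

View pics/c1.png

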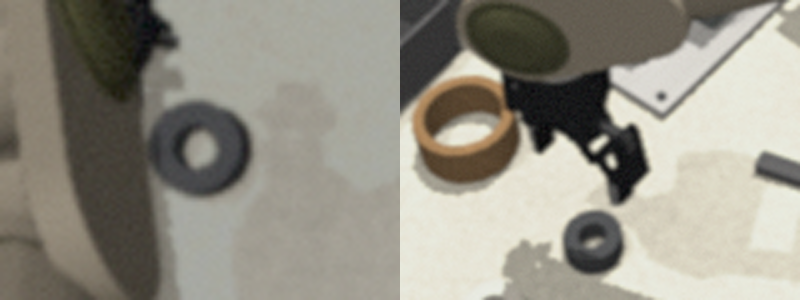

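```bash
python3 -m crank '[[2.5,0,-0.2,0,0,0],[2.5,0,-0.2,0,0,0],[1.5,0,0,0,0,0],[0,0,0,0,0,0],[0,0,0,0,0,0]]';python3 - <<'E'
from h import *
from workcell import grab_frame
for n in P: 
    i=grab_frame(n);cv2.imwrite(f"pics/{n}2.png",i)
go([.53,.316,.0])
s=bot.read_state();p=s["tool_pos"];w=proj("top",p),proj("side",p);print(w)
t=cv2.imread("pics/top2.png");s=cv2.imread("pics/side2.png")
a=cv2.resize(t[200:275,110:210],(400,300),interpolation=2);b=cv2.resize(s[310:400,180:300],(400,300),interpolation=2)
cv2.imwrite("pics/c2.png",np.hstack([a,b]))
E
```

```text
time_s: 4.3
tool_pos: [0.5308, 0.3162, 0.0376]
tcp_rot: [1.287, 1.157, -1.284]
force: [-0.2, 0.4, 1.7]
gripper_width: 0.0851
t 4.4 pos [0.531  0.3162 0.038 ] w 0.0852 F [ 0.3 -0.5  0.2] j [ 0.35  0.71  1.4  -0.    1.02  0.45]
shift cm [ 3.8  -0.11  0.04] turn [ 0.001 -0.001 -0.002] or [-3.141e+00  4.000e-03 -2.000e-03]
jaw y [ 0.995 -0.104  0.002] x [ 0.002  0.001 -1.   ] z [-0.104 -0.995 -0.001]
(array([155.5740772 , 234.92484463]), array([235.71437684, 349.74691442]))
```

View pics/c2.png

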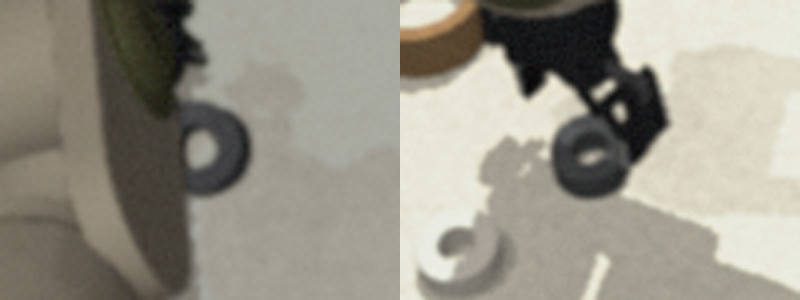

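```bash
python3 -m crank '[[1,-0.1,0,0,0,0],[1,0,0,0,0,0],[1,0,0,0,0,0],[0.5,0,0,0,0,0],[0.5,0,0,0,0,0],[0,0,0,0,0,0]]'; python3 -m crank '[[0,0,0,0,0,0],[0,0,0,0,0,0],[0,0,0,0,0,0],[0,0,0,0,0,0],[0,0,0,0,0,0],[0,0,0,0,0,0],[0,0,0,0,0,0]]' -1 60; python3 -c "
from h import *
go([.53,.316,.0])"
```

```text
time_s: 5.0
tool_pos: [0.5289, 0.316, -0.0045]
tcp_rot: [1.285, 1.159, -1.286]
force: [-0.6, 0.4, 0.3]
gripper_width: 0.0854
time_s: 5.7
tool_pos: [0.5294, 0.3163, -0.003]
tcp_rot: [1.286, 1.158, -1.285]
force: [-2.2, 0.3, 5.3]
gripper_width: 0.0536
t 5.7 pos [ 0.5294  0.3163 -0.003 ] w 0.0536 F [-2.2  0.3  5.3] j [0.35 0.77 1.42 0.   0.95 0.45]
shift cm [-0.3   0.06  0.02] turn [ 0.001 -0.    -0.001] or [-3.141e+00  1.000e-03 -1.000e-03]
jaw y [ 0.995 -0.104  0.001] x [ 0.001  0.    -1.   ] z [-0.104 -0.995 -0.   ]
```

```bash
python3 -m crank '[[0,0,0,0,0,0],[-0.5,0,0,0,0,0],[-1.5,0,0,0,0,0],[-3,0,0,0,0,0],[-3,0,0,0,0,0],[-3,0,0,0,0,0],[-2,0,0,0,0,0],[0,0,0,0,0,0],[0,0,0,0,0,0],[0,0,0,0,0,0]]';python3 - <<'E'
from h import *
from workcell import grab_frame
for n in P: 
    i=grab_frame(n);cv2.imwrite(f"pics/{n}3.png",i)
go([.53,.316,.0])
p=bot.read_state()["tool_pos"];w=proj("top",p),proj("side",p);print(w)
t=cv2.imread("pics/top3.png");s=cv2.imread("pics/side3.png")
a=cv2.resize(t[200:275,100:200],(400,300),interpolation=2)
u,v=w[1].astype(int);b=cv2.resize(s[v-45:v+45,u-60:u+60],(400,300),interpolation=2)
cv2.imwrite("pics/c3.png",np.hstack([a,b]))
E
```

```text
time_s: 6.7
tool_pos: [0.5285, 0.3158, 0.1248]
tcp_rot: [1.283, 1.159, -1.288]
force: [0.4, 0.6, -4.4]
gripper_width: 0.0536
t 6.8 pos [0.5286 0.3159 0.1249] w 0.0534 F [ 0.9 -0.6 -3.8] j [0.35 0.61 1.34 0.   1.2  0.45]
shift cm [12.49  0.16 -0.03] turn [0.001 0.001 0.002] or [-3.141e+00 -3.000e-03  2.000e-03]
jaw y [ 0.995 -0.104 -0.002] x [-0.002 -0.001 -1.   ] z [-0.104 -0.995  0.001]
(array([142.61589814, 231.53989228]), array([232.06759831, 327.3962686 ]))
```

View pics/c3.png

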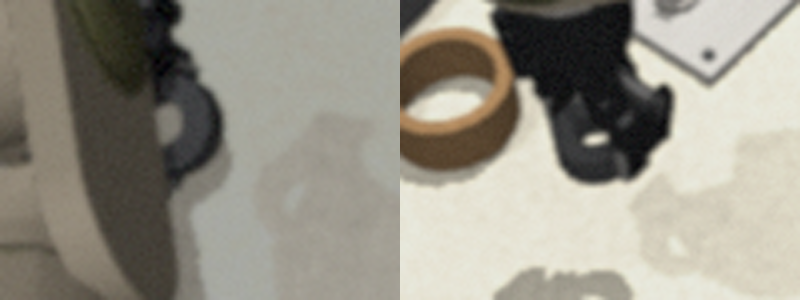

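```bash
python3 - <<'E'
from h import *
print(onz("side",231.2,323.5,.141), onz("top",142,230.5,.148))
for z in (.141,): print(proj("side",[.5286,.3159,z]),proj("top",[.5286,.3159,.148]))
E
```

```text
[0.52769791 0.3170657  0.141     ] [0.5282485  0.30920652 0.148     ]
[231.19883233 322.94529116] [138.79098344 230.26764918]
```

```bash
python3 -m crank '[[0,0.7,1.0,0,0,0],[0,1.5,2.4,0,0,0],[0,1.5,2.4,0,0,0],[0,1.5,2.4,0,0,0],[0,1.5,2.4,0,0,0],[0,1.5,2.4,0,0,0],[0,1.5,2.4,0,0,0],[0,1.0,2.4,0,0,0],[0,0.6,1.7,0,0,0],[0,0,0,0,0,0],[0,0,0,0,0,0],[0,0,0,0,0,0]]';python3 - <<'E'
from h import *
from workcell import grab_frame
for n in P: 
    i=grab_frame(n);cv2.imwrite(f"pics/{n}4.png",i)
go([.630,.1095,.11])
p=bot.read_state()["tool_pos"];w=proj("top",p),proj("side",p);print(w)
t=cv2.imread("pics/top4.png");s=cv2.imread("pics/side4.png")
u,v=w[0].astype(int);print(u,v);a=cv2.resize(t[v-45:v+45,u-60:u+60],(400,300),interpolation=2)
u,v=w[1].astype(int);print(u,v);b=cv2.resize(s[v-45:v+45,u-60:u+60],(400,300),interpolation=2)
cv2.imwrite("pics/c4.png",np.hstack([a,b]))
E
```

```text
time_s: 8.0
tool_pos: [0.621, 0.1113, 0.1262]
tcp_rot: [1.285, 1.159, -1.285]
force: [-0.1, 1.0, -3.0]
gripper_width: 0.0535
t 8.1 pos [0.6211 0.1114 0.1263] w 0.0536 F [-0.9  0.  -4. ] j [-0.01  0.63  1.29  0.    1.22  0.09]
shift cm [1.63 0.91 0.1 ] turn [ 0.002 -0.     0.   ] or [-3.139 -0.    -0.   ]
jaw y [ 0.995 -0.103 -0.   ] x [-0.  0. -1.] z [-0.103 -0.995 -0.   ]
(array([240.0614738 , 190.73129715]), array([252.9381842, 252.9607758]))
240 190
252 252
```

View pics/c4.png

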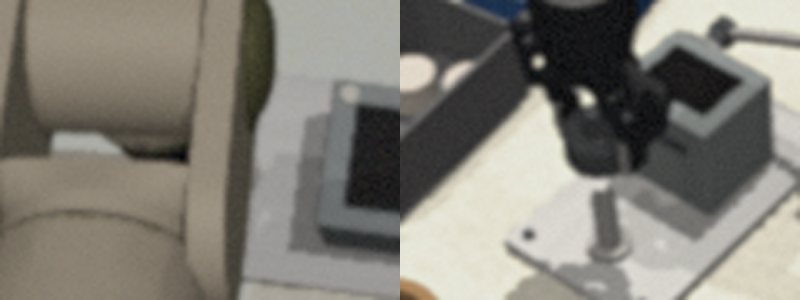

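```bash
python3 -m crank '[[1,0.8,0,0,0,0],[1.5,0,0,0,0,0],[1.2,0,0,0,0,0],[0,0,0,0,0,0],[0,0,0,0,0,0],[0,0,0,0,0,0]]';python3 - <<'E'
from h import *
from workcell import grab_frame
s=grab_frame("side");cv2.imwrite(f"pics/side5.png",s)
go([.629,.1108,.07])
p=bot.read_state()["tool_pos"];w=proj("top",p),proj("side",p);print(w)
b=cv2.resize(s[205:325,190:350],(800,600),interpolation=2)
cv2.imwrite("pics/c5.png",b)
E
```

```text
time_s: 8.7
tool_pos: [0.6297, 0.1097, 0.09]
tcp_rot: [1.286, 1.157, -1.284]
force: [-0.7, -0.5, -2.7]
gripper_width: 0.0536
t 8.75 pos [0.6297 0.1097 0.0901] w 0.0538 F [ 0.3  0.4 -4.5] j [-0.01  0.69  1.29  0.    1.16  0.09]
shift cm [ 2.01 -0.08 -0.11] turn [ 0.001 -0.    -0.001] or [-3.141e+00  2.000e-03 -0.000e+00]
jaw y [ 0.995 -0.104  0.001] x [ 0.001 -0.    -1.   ] z [-0.104 -0.995 -0.   ]
(array([243.30812203, 190.22373995]), array([251.8947807 , 261.24356982]))
```

View pics/c5.png

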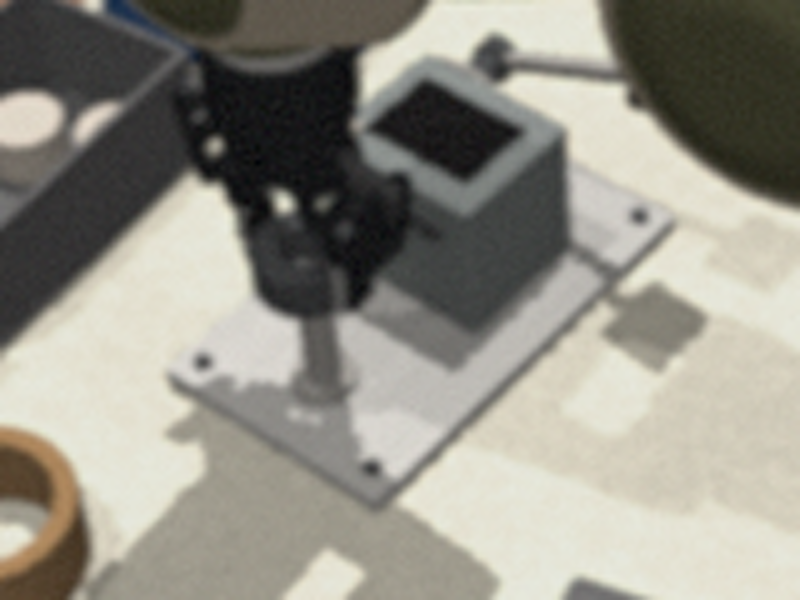

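```bash
python3 -m crank '[[0.5,-0.15,-0.2,0,0,0],[0.5,0,0,0,0,0],[0.5,0,0,0,0,0],[0.5,0,0,0,0,0],[0,0,0,0,0,0],[0,0,0,0,0,0]]';python3 -c "
from h import *
go([.6283,.1118,.07])"
```

```text
time_s: 9.35
tool_pos: [0.6292, 0.1103, 0.0694]
tcp_rot: [1.286, 1.154, -1.284]
force: [4.8, -6.0, -3.6]
gripper_width: 0.0539
t 9.35 pos [0.6292 0.1103 0.0694] w 0.0539 F [ 4.8 -6.  -3.6] j [-0.01  0.71  1.31 -0.    1.12  0.1 ]
shift cm [-0.06 -0.1  -0.14] turn [ 0.001  0.002 -0.003] or [-3.141e+00  5.000e-03  3.000e-03]
jaw y [ 0.995 -0.104  0.003] x [ 0.003 -0.002 -1.   ] z [-0.104 -0.995  0.002]
```

```bash
python3 -m crank '[[0,0.15,0.15,0,0,0],[0,0.15,0.2,0,0,0],[0,0,0,0,0,0],[0,0,0,0,0,0],[0,0,0,0,0,0]]';python3 -c "
from h import *
go([.6283,.1118,.07])"
```

```text
time_s: 9.85
tool_pos: [0.6305, 0.1082, 0.0692]
tcp_rot: [1.285, 1.159, -1.285]
force: [0.6, 0.7, -2.6]
gripper_width: 0.0537
t 9.85 pos [0.6305 0.1082 0.0692] w 0.0537 F [ 0.6  0.7 -2.6] j [-0.01  0.72  1.3   0.    1.12  0.09]
shift cm [-0.08 -0.25 -0.34] turn [ 0.001 -0.     0.   ] or [-3.14 -0.   -0.  ]
jaw y [ 0.995 -0.104 -0.   ] x [-0.  0. -1.] z [-0.104 -0.995 -0.   ]
```

```bash
python3 -m crank '[[0.3,0.1,0.1,0,0,0],[0.3,0,0,0,0,0],[0.3,0,0,0,0,0],[0,0,0,0,0,0],[0,0,0,0,0,0]]';python3 -c "
from h import *
go([.6283,.1118,.07])"
```

```text
time_s: 10.35
tool_pos: [0.6314, 0.1069, 0.0602]
tcp_rot: [1.285, 1.158, -1.286]
force: [0.8, 0.1, -3.9]
gripper_width: 0.0536
t 10.35 pos [0.6314 0.1069 0.0602] w 0.0536 F [ 0.8  0.1 -3.9] j [-0.01  0.73  1.31 -0.    1.11  0.09]
shift cm [-0.98 -0.36 -0.46] turn [0.001 0.    0.   ] or [-3.141 -0.     0.   ]
jaw y [ 0.995 -0.104 -0.   ] x [-0. -0. -1.] z [-0.104 -0.995  0.   ]
```

```bash
python3 -m crank '[[1,0,0,0,0,0],[1,0,0,0,0,0],[0,0,0,0,0,0],[0,0,0,0,0,0]]';python3 -m crank '[[1,0,0,0,0,0],[0.8,0,0,0,0,0],[0,0,0,0,0,0],[0,0,0,0,0,0],[0,0,0,0,0,0]]';python3 -c "
from h import *
go([.6283,.1118,.015])"
```

```text
time_s: 10.75
tool_pos: [0.6313, 0.1069, 0.0398]
tcp_rot: [1.285, 1.159, -1.286]
force: [0.6, -0.8, -2.9]
gripper_width: 0.0533
time_s: 11.25
tool_pos: [0.6317, 0.1069, 0.0226]
tcp_rot: [1.286, 1.158, -1.285]
force: [0.1, 0.6, -3.0]
gripper_width: 0.0533
t 11.25 pos [0.6317 0.1069 0.0226] w 0.0533 F [ 0.1  0.6 -3. ] j [-0.01  0.78  1.33 -0.    1.04  0.09]
shift cm [ 0.76 -0.39 -0.45] turn [ 0.001 -0.    -0.001] or [-3.141e+00  1.000e-03 -0.000e+00]
jaw y [ 0.995 -0.104  0.001] x [ 0.001 -0.    -1.   ] z [-0.104 -0.995 -0.   ]
```

```bash
python3 -m crank '[[0.4,0,0,0,0,0],[0.2,0,0,0,0,0],[0,0,0,0,0,0],[0,0,0,0,0,0]]';python3 -m crank '[[0.15,0,0,0,0,0],[0.1,0,0,0,0,0],[0,0,0,0,0,0],[0,0,0,0,0,0]]';python3 -c "
from h import *
go([.6283,.1118,.015])"
```

```text
time_s: 11.65
tool_pos: [0.6315, 0.1069, 0.0163]
tcp_rot: [1.285, 1.158, -1.285]
force: [-0.1, 0.1, -3.3]
gripper_width: 0.0536
time_s: 12.05
tool_pos: [0.6317, 0.1069, 0.015]
tcp_rot: [1.286, 1.158, -1.285]
force: [-3.9, -0.9, 6.2]
gripper_width: 0.0537
t 12.05 pos [0.6317 0.1069 0.015 ] w 0.0537 F [-3.9 -0.9  6.2] j [-0.01  0.79  1.33 -0.    1.02  0.09]
shift cm [-0.   -0.39 -0.45] turn [ 0.001  0.    -0.001] or [-3.141e+00  1.000e-03  0.000e+00]
jaw y [ 0.995 -0.104  0.001] x [ 0.001 -0.    -1.   ] z [-0.104 -0.995  0.   ]
```

Seat contact at TCP 0.015, the expected height. Release and rise.

```bash
python3 -m crank '[[0,0,0,0,0,0],[0,0,0,0,0,0],[0,0,0,0,0,0],[0,0,0,0,0,0],[0,0,0,0,0,0],[0,0,0,0,0,0]]' 1 60;python3 -m crank '[[-1,0,0,0,0,0],[-2,0,0,0,0,0],[-4,0,0,0,0,0],[-4,0,0,0,0,0],[-4,0,0,0,0,0],[-4,0,0,0,0,0],[0,0,0,0,0,0],[0,0,0,0,0,0]]';python3 - <<'E'
from h import *
from workcell import grab_frame
s=grab_frame("side");cv2.imwrite(f"pics/side6.png",s)
go([.486,-.3125,.15])
cv2.imwrite("pics/c6.png",cv2.resize(s[205:325,190:350],(800,600),interpolation=2))
E
```

```text
time_s: 12.65
tool_pos: [0.6315, 0.1069, 0.0138]
tcp_rot: [1.286, 1.158, -1.285]
force: [-0.3, -0.1, -0.1]
gripper_width: 0.0854
time_s: 13.45
tool_pos: [0.6316, 0.1069, 0.2049]
tcp_rot: [1.286, 1.157, -1.284]
force: [0.3, -0.1, -0.2]
gripper_width: 0.0854
t 13.5 pos [0.6311 0.1069 0.2034] w 0.085 F [-0.6  0.3 -0.3] j [-0.01  0.59  1.15 -0.    1.4   0.09]
shift cm [  5.35 -10.08  43.22] turn [0.001 0.    0.001] or [-3.141e+00 -1.000e-03  0.000e+00]
jaw y [ 0.995 -0.104 -0.001] x [-0.001  0.    -1.   ] z [-0.104 -0.995  0.   ]
```

View pics/c6.png

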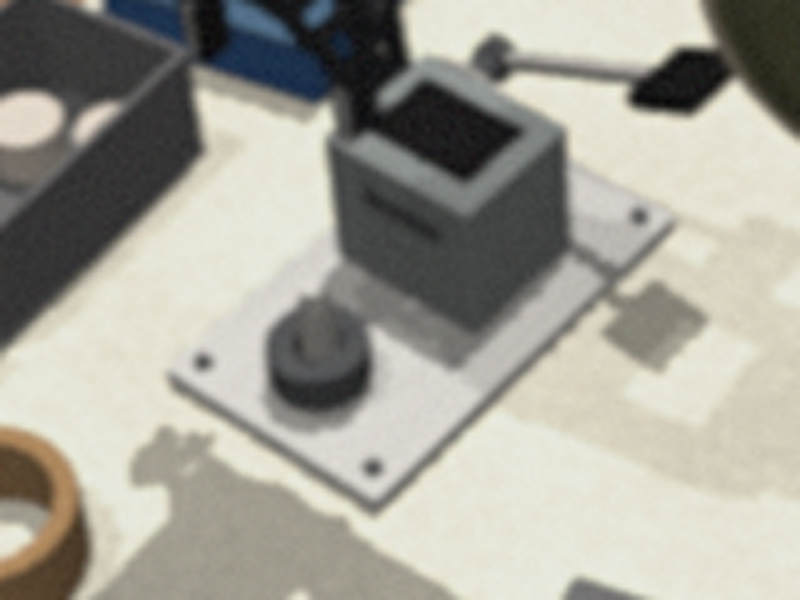

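Wide collar sits flat on the seat in the side view: ring at crop (318,355), post through it. Now the narrow collar.

```bash
python3 -m crank '[[0,-0.8,3.6,0,0,0],[0,-0.8,3.6,0,0,0],[0,-0.8,3.6,0,0,0],[0,-0.8,3.6,0,0,0],[0,-0.8,3.6,0,0,0],[0,-0.8,3.6,0,0,0],[0,-0.8,3.6,0,0,0],[0,-0.8,3.6,0,0,0],[0,-0.9,3.6,0,0,0],[0,-0.9,3.6,0,0,0],[0,-0.9,3.6,0,0,0],[0,-0.9,3.6,0,0,0]]';python3 -m crank '[[3,0,0,0,0,0],[3,0,0,0,0,0],[3,0,0,0,0,0],[3,0,0,0,0,0],[0,0,0,0,0,0],[0,0,0,0,0,0]]';python3 - <<'E'
from h import *
from workcell import grab_frame
for n in P: 
    i=grab_frame(n);cv2.imwrite(f"pics/{n}7.png",i)
go([.4855,-.3125,.04])
p=bot.read_state()["tool_pos"];w=proj("top",p),proj("side",p);print(w)
t=cv2.imread("pics/top7.png");s=cv2.imread("pics/side7.png")
a=cv2.resize(t[220:295,376:476],(400,300),interpolation=2)
b=cv2.resize(s[160:250,316:436],(400,300),interpolation=2)
cv2.imwrite("pics/c7.png",np.hstack([a,b]))
E
```

```text
time_s: 14.7
tool_pos: [0.486, -0.3134, 0.2024]
tcp_rot: [1.286, 1.161, -1.286]
force: [0.6, 0.8, -0.0]
gripper_width: 0.0857
time_s: 15.3
tool_pos: [0.487, -0.3123, 0.0838]
tcp_rot: [1.286, 1.16, -1.286]
force: [0.1, -1.1, 0.4]
gripper_width: 0.0856
t 15.4 pos [ 0.4877 -0.3129  0.0853] w 0.0856 F [ 0.  -0.4 -0.5] j [-0.77  0.58  1.5   0.    1.06 -0.67]
shift cm [ 4.53 -0.23 -0.02] turn [ 0.001  0.001 -0.002] or [-3.141e+00  3.000e-03  2.000e-03]
jaw y [ 0.995 -0.104  0.002] x [ 0.002 -0.002 -1.   ] z [-0.104 -0.995  0.001]
(array([432.41587087, 257.73391601]), array([376.95083852, 189.26941339]))
```

View pics/c7.png

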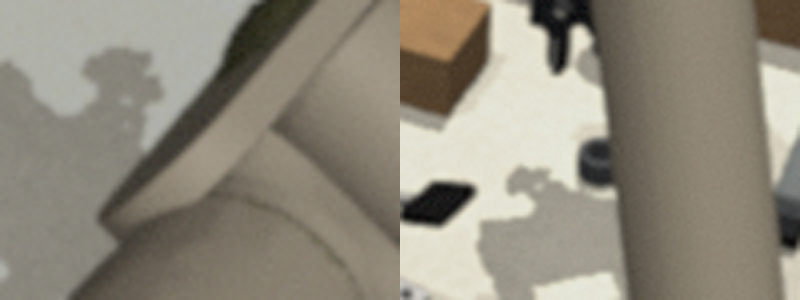

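```bash
python3 -m crank '[[2,-0.2,0,0,0,0],[2,0,0,0,0,0],[1.5,0,0,0,0,0],[1.5,0,0,0,0,0],[0.8,0,0,0,0,0],[0.4,0,0,0,0,0],[0,0,0,0,0,0],[0,0,0,0,0,0]]';python3 -c "
from h import *
go([.4855,-.3125,.001])"
```

```text
time_s: 16.2
tool_pos: [0.4855, -0.3125, 0.0025]
tcp_rot: [1.285, 1.157, -1.285]
force: [-0.1, 1.0, -0.5]
gripper_width: 0.0854
t 16.2 pos [ 0.4855 -0.3125  0.0025] w 0.0854 F [-0.1  1.  -0.5] j [-0.77  0.69  1.56 -0.    0.89 -0.67]
shift cm [ 0.15 -0.    0.  ] turn [ 0.001  0.001 -0.001] or [-3.141e+00  1.000e-03  1.000e-03]
jaw y [ 0.995 -0.104  0.001] x [ 0.001 -0.001 -1.   ] z [-0.104 -0.995  0.001]
```

```bash
python3 -m crank '[[0.1,0,0,0,0,0],[0,0,0,0,0,0],[0,0,0,0,0,0],[0,0,0,0,0,0],[0,0,0,0,0,0],[0,0,0,0,0,0],[0,0,0,0,0,0],[0,0,0,0,0,0]]' -1 60;python3 -c "
from h import *
go([.4855,-.3125,.001])";python3 -m crank '[[-0.5,0,0,0,0,0],[-1.5,0,0,0,0,0],[-4,0,0,0,0,0],[-4,0,0,0,0,0],[-4,0,0,0,0,0],[-4,0,0,0,0,0],[-2,0,0,0,0,0],[0,0,0,0,0,0],[0,0,0,0,0,0],[0,0,0,0,0,0]]'; python3 -c "
from h import *
go([.6315,.107,.2])"
```

```text
time_s: 17.0
tool_pos: [0.4855, -0.3124, 0.0014]
tcp_rot: [1.285, 1.157, -1.285]
force: [-0.8, 0.9, 5.4]
gripper_width: 0.0401
t 17.0 pos [ 0.4855 -0.3124  0.0014] w 0.0401 F [-0.8  0.9  5.4] j [-0.77  0.7   1.56  0.    0.89 -0.67]
shift cm [0.04 0.01 0.01] turn [ 0.001  0.001 -0.001] or [-3.141e+00  1.000e-03  1.000e-03]
jaw y [ 0.995 -0.104  0.001] x [ 0.001 -0.001 -1.   ] z [-0.104 -0.995  0.001]
time_s: 18.0
tool_pos: [0.4846, -0.3117, 0.1991]
tcp_rot: [1.286, 1.162, -1.286]
force: [-0.3, 0.5, -1.7]
gripper_width: 0.04
t 18.0 pos [ 0.4846 -0.3117  0.1991] w 0.04 F [-0.3  0.5 -1.7] j [-0.77  0.45  1.38  0.    1.31 -0.67]
shift cm [-3.000e-02  1.026e+01 -4.317e+01] turn [ 0.001 -0.002  0.002] or [-3.141e+00 -4.000e-03 -3.000e-03]
jaw y [ 0.995 -0.104 -0.002] x [-0.002  0.002 -1.   ] z [-0.104 -0.995 -0.002]
```

```bash
python3 -m crank '[[0,0.4,-1.8,0,0,0],[0,0.85,-3.6,0,0,0],[0,0.85,-3.6,0,0,0],[0,0.85,-3.6,0,0,0],[0,0.85,-3.6,0,0,0],[0,0.85,-3.6,0,0,0],[0,0.85,-3.6,0,0,0],[0,0.85,-3.6,0,0,0],[0,0.85,-3.6,0,0,0],[0,0.85,-3.6,0,0,0],[0,0.85,-3.6,0,0,0],[0,0.85,-3.6,0,0,0]]';python3 -m crank '[[0,0.8,-3,0,0,0],[0,0.5,-2.4,0,0,0],[0,0,0,0,0,0],[0,0,0,0,0,0],[0,0,0,0,0,0]]'; python3 -c "
from h import *
go([.6315,.107,.115])"
```

```text
time_s: 19.2
tool_pos: [0.6248, 0.092, 0.1997]
tcp_rot: [1.284, 1.16, -1.286]
force: [0.5, -1.5, -2.2]
gripper_width: 0.0403
time_s: 19.7
tool_pos: [0.6433, 0.1413, 0.2003]
tcp_rot: [1.285, 1.158, -1.287]
force: [0.3, 0.1, -1.7]
gripper_width: 0.04
t 19.7 pos [0.6433 0.1413 0.2003] w 0.04 F [ 0.3  0.1 -1.7] j [ 0.04  0.64  1.08 -0.    1.42  0.14]
shift cm [ 8.54 -0.8   3.53] turn [0.    0.    0.001] or [-3.141e+00 -2.000e-03  1.000e-03]
jaw y [ 0.995 -0.104 -0.001] x [-0.001 -0.    -1.   ] z [-0.104 -0.995  0.   ]
```

```bash
python3 -m crank '[[0,-0.4,1.8,0,0,0],[0,-0.4,1.7,0,0,0],[3,0,0,0,0,0],[3,0,0,0,0,0],[2.6,0,0,0,0,0],[0,0,0,0,0,0],[0,0,0,0,0,0],[0,0,0,0,0,0]]';python3 - <<'E'
from h import *
from workcell import grab_frame
s=grab_frame("side");cv2.imwrite(f"pics/side8.png",s)
go([.6315,.107,.09])
print(proj("side",bot.read_state()["tool_pos"]))
cv2.imwrite("pics/c8.png",cv2.resize(s[205:325,190:350],(800,600),interpolation=2))
E
```

```text
time_s: 20.5
tool_pos: [0.6329, 0.1076, 0.1168]
tcp_rot: [1.287, 1.156, -1.283]
force: [-0.2, -0.6, -2.1]
gripper_width: 0.04
t 20.55 pos [0.6329 0.1076 0.1167] w 0.0402 F [-0.7 -0.4 -2.4] j [-0.01  0.67  1.26 -0.    1.21  0.09]
shift cm [ 2.67 -0.14  0.08] turn [ 0.001 -0.    -0.003] or [-3.141  0.005 -0.   ]
jaw y [ 0.995 -0.104  0.003] x [ 0.003 -0.    -1.   ] z [-0.104 -0.995 -0.   ]
[250.33761089 252.95766567]
```

View pics/c8.png

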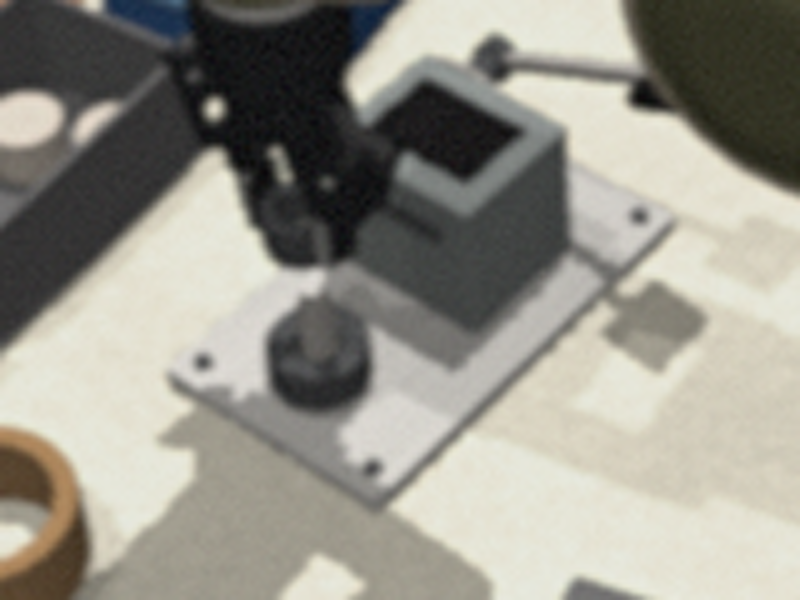

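```bash
python3 -m crank '[[1,-0.15,-0.1,0,0,0],[1,0,0,0,0,0],[0.8,0,0,0,0,0],[0,0,0,0,0,0],[0,0,0,0,0,0],[0,0,0,0,0,0]]';python3 - <<'E'
from h import *
from workcell import grab_frame
s=grab_frame("side");cv2.imwrite(f"pics/side9.png",s)
go([.6315,.109,.07])
print(proj("side",bot.read_state()["tool_pos"]))
cv2.imwrite("pics/c9.png",cv2.resize(s[225:300,200:300],(800,600),interpolation=2))
E
```

```text
time_s: 21.15
tool_pos: [0.631, 0.109, 0.0872]
tcp_rot: [1.286, 1.158, -1.285]
force: [0.3, -0.0, -1.7]
gripper_width: 0.04
t 21.2 pos [0.631  0.1089 0.0872] w 0.0397 F [-0.8 -0.7 -2.4] j [-0.01  0.7   1.29  0.    1.16  0.09]
shift cm [ 1.72  0.05 -0.01] turn [ 0.001 -0.    -0.001] or [-3.141e+00  1.000e-03 -0.000e+00]
jaw y [ 0.995 -0.104  0.001] x [ 0.001 -0.    -1.   ] z [-0.104 -0.995 -0.   ]
[251.75767179 261.65145424]
```

View pics/c9.png

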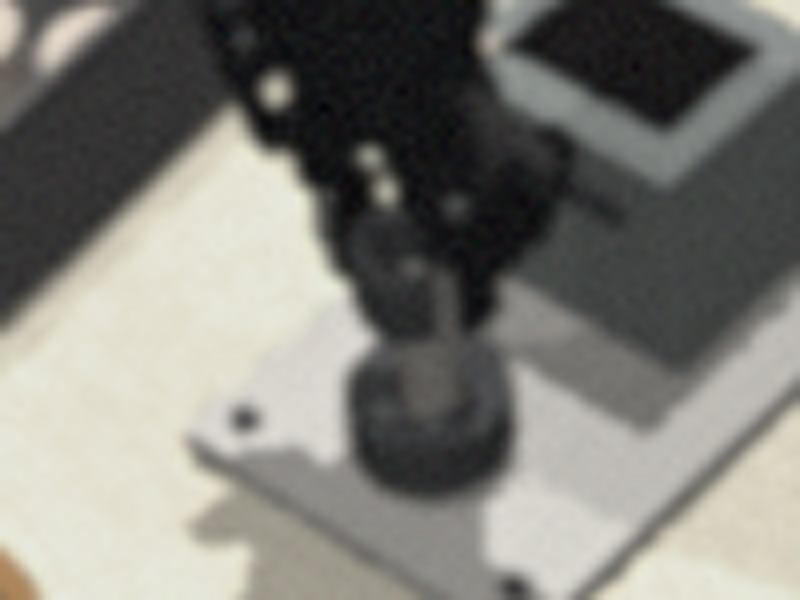

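```bash
python3 -m crank '[[0.5,0,0,0,0,0],[0.5,0,0,0,0,0],[0.5,0,0,0,0,0],[0,0,0,0,0,0],[0,0,0,0,0,0],[0,0,0,0,0,0]]';python3 -c "
from h import *
go([.6315,.109,.07])"
```

```text
time_s: 21.8
tool_pos: [0.6308, 0.109, 0.072]
tcp_rot: [1.286, 1.158, -1.285]
force: [-0.2, -0.4, -1.4]
gripper_width: 0.0397
t 21.8 pos [0.6308 0.109  0.072 ] w 0.0397 F [-0.2 -0.4 -1.4] j [-0.01  0.71  1.3  -0.    1.13  0.09]
shift cm [ 0.2   0.07 -0.01] turn [ 0.001 -0.    -0.   ] or [-3.141e+00  1.000e-03 -0.000e+00]
jaw y [ 0.995 -0.104  0.   ] x [ 0. -0. -1.] z [-0.104 -0.995 -0.   ]
```

Tip is in the bore with no contact. Continuing; home is at TCP ≈ 0.045.

```bash
python3 -m crank '[[0.5,0,0,0,0,0],[0.5,0,0,0,0,0],[0,0,0,0,0,0],[0,0,0,0,0,0]]';python3 -m crank '[[0.5,0,0,0,0,0],[0.4,0,0,0,0,0],[0,0,0,0,0,0],[0,0,0,0,0,0]]';python3 -c "
from h import *
go([.6315,.109,.045])"
```

```text
time_s: 22.2
tool_pos: [0.6306, 0.109, 0.0616]
tcp_rot: [1.285, 1.159, -1.286]
force: [0.2, 0.9, -1.4]
gripper_width: 0.0398
time_s: 22.6
tool_pos: [0.6307, 0.109, 0.0527]
tcp_rot: [1.285, 1.158, -1.286]
force: [0.2, 0.5, -1.6]
gripper_width: 0.0403
t 22.6 pos [0.6307 0.109  0.0527] w 0.0403 F [ 0.2  0.5 -1.6] j [-0.01  0.74  1.31 -0.    1.09  0.09]
shift cm [ 0.77  0.08 -0.01] turn [0.001 0.    0.   ] or [-3.141 -0.     0.   ]
jaw y [ 0.995 -0.104 -0.   ] x [-0. -0. -1.] z [-0.104 -0.995  0.   ]
```

```bash
python3 -m crank '[[0.4,0,0,0,0,0],[0.2,0,0,0,0,0],[0,0,0,0,0,0],[0,0,0,0,0,0]]';python3 -m crank '[[0.15,0,0,0,0,0],[0.1,0,0,0,0,0],[0,0,0,0,0,0],[0,0,0,0,0,0]]';python3 -c "
from h import *
go([.6315,.109,.045])"
```

```text
time_s: 23.0
tool_pos: [0.6307, 0.109, 0.0468]
tcp_rot: [1.285, 1.158, -1.285]
force: [0.7, 0.1, -2.1]
gripper_width: 0.0401
time_s: 23.4
tool_pos: [0.6309, 0.109, 0.0454]
tcp_rot: [1.286, 1.158, -1.285]
force: [-3.2, -0.1, 5.6]
gripper_width: 0.04
t 23.4 pos [0.6309 0.109  0.0454] w 0.04 F [-3.2 -0.1  5.6] j [-0.01  0.75  1.32 -0.    1.08  0.09]
shift cm [ 0.04  0.06 -0.  ] turn [ 0.001 -0.    -0.001] or [-3.14e+00  1.00e-03 -0.00e+00]
jaw y [ 0.995 -0.104  0.001] x [ 0.001 -0.    -1.   ] z [-0.104 -0.995 -0.   ]
```

```bash
python3 -m crank '[[0,0,0,0,0,0],[0,0,0,0,0,0],[0,0,0,0,0,0],[0,0,0,0,0,0],[0,0,0,0,0,0],[0,0,0,0,0,0]]' 1 60;python3 -m crank '[[-1,0,0,0,0,0],[-2,0,0,0,0,0],[-4,0,0,0,0,0],[-4,0,0,0,0,0],[-4,0,0,0,0,0],[-4,0,0,0,0,0],[0,0,0,0,0,0],[0,0,0,0,0,0]]';python3 - <<'E'
from h import *
from workcell import grab_frame
s=grab_frame("side");cv2.imwrite(f"pics/side10.png",s)
go([.515,-.065,.24])
cv2.imwrite("pics/c10.png",cv2.resize(s[205:325,190:350],(800,600),interpolation=2))
E
```

```text
time_s: 24.0
tool_pos: [0.6307, 0.109, 0.0443]
tcp_rot: [1.285, 1.158, -1.285]
force: [-0.4, 1.1, -1.0]
gripper_width: 0.0853
time_s: 24.8
tool_pos: [0.6308, 0.109, 0.2354]
tcp_rot: [1.286, 1.157, -1.284]
force: [0.6, 0.4, -0.3]
gripper_width: 0.0852
t 24.85 pos [0.6304 0.109  0.2339] w 0.0855 F [-0.2  0.2 -1.2] j [-0.01  0.57  1.1  -0.    1.47  0.09]
shift cm [-0.6  -9.67 18.5 ] turn [0.001 0.    0.001] or [-3.14e+00 -1.00e-03  0.00e+00]
jaw y [ 0.995 -0.104 -0.001] x [-0.001 -0.    -1.   ] z [-0.104 -0.995  0.   ]
```

View pics/c10.png

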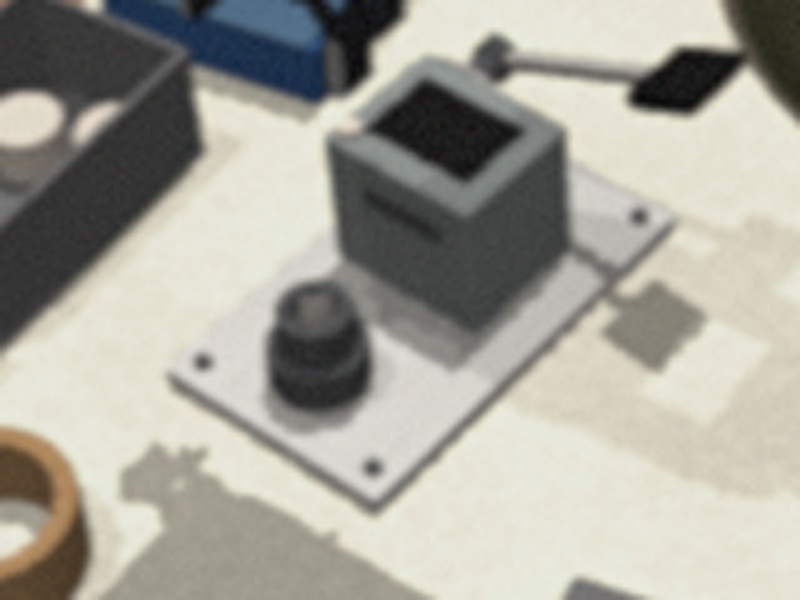

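Both collars stacked, narrow directly on the wide one. Now the paddle: measure it, and move above with fingers shut.

```bash
python3 -m crank '[[0,-0.9,1.8,0,0,0],[0,-0.9,1.8,0,0,0],[0,-0.9,1.8,0,0,0],[0,-0.9,1.8,0,0,0],[0,-0.9,1.8,0,0,0],[0,-0.9,1.8,0,0,0],[0,-1,1.8,0,0,0],[0,-1,1.8,0,0,0],[0,-1.2,1.9,0,0,0],[0,-0.2,2.2,0,0,0],[0,0,0,0,0,0],[0,0,0,0,0,0]]' -1 60;python3 - <<'E'
from h import *
from workcell import grab_frame
for n in P: cv2.imwrite(f"pics/{n}11.png",grab_frame(n))
go([.514,-.066,.16])
print(onz("side",327.4,221,.15),tri((220+622/6,155+520/6),(327.4,221)))
t=cv2.imread("pics/top11.png");s=cv2.imread("pics/side11.png")
a=cv2.resize(t[145:265,220:380],(400,300),interpolation=2)
b=cv2.resize(s[140:260,250:410],(400,300),interpolation=2)
print(proj("side",bot.read_state()["tool_pos"]))
cv2.imwrite("pics/c11.png",np.hstack([a,b]))
E
```

```text
time_s: 26.05
tool_pos: [0.5237, -0.0657, 0.2334]
tcp_rot: [1.286, 1.16, -1.287]
force: [-0.6, 0.2, -0.1]
gripper_width: -0.0001
t 26.15 pos [ 0.524  -0.0651  0.2338] w -0.0001 F [ 0.9 -0.4 -0. ] j [-0.35  0.32  1.48  0.    1.34 -0.24]
shift cm [ 7.38 -0.97  0.19] turn [ 0.002 -0.     0.001] or [-3.14e+00 -2.00e-03 -1.00e-03]
jaw y [ 0.995 -0.103 -0.001] x [-0.001  0.001 -1.   ] z [-0.103 -0.995 -0.   ]
[ 0.50836862 -0.06043547  0.15      ] (array([ 0.51349669, -0.06984288,  0.14011052]), np.float64(0.0005021607901782604))
[323.07326252 192.68453147]
```

View pics/c11.png

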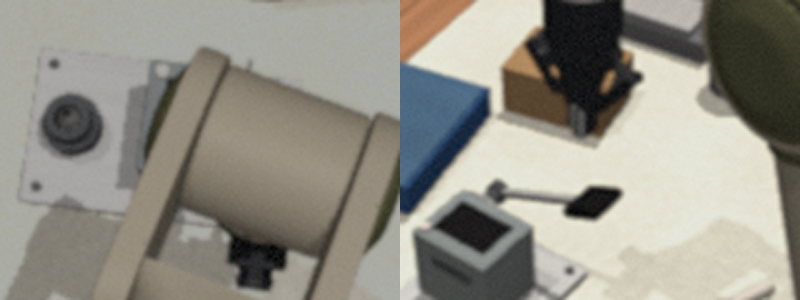

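```bash
python3 -m crank '[[2,-0.8,0.1,0,0,0],[2,-0.8,0,0,0,0],[2,0,0,0,0,0],[0.7,0,0,0,0,0],[0,0,0,0,0,0],[0,0,0,0,0,0]]';python3 - <<'E'
from h import *
from workcell import grab_frame
for n in P: cv2.imwrite(f"pics/{n}12.png",grab_frame(n))
go([.508,-.0655,.055])
t=cv2.imread("pics/top12.png");s=cv2.imread("pics/side12.png")
a=cv2.resize(t[205:280,280:380],(400,300),interpolation=2)
b=cv2.resize(s[170:260,270:390],(400,300),interpolation=2)
print(proj("side",bot.read_state()["tool_pos"]))
cv2.imwrite("pics/c12.png",np.hstack([a,b]))
E
```

```text
time_s: 26.75
tool_pos: [0.5085, -0.0651, 0.168]
tcp_rot: [1.285, 1.157, -1.284]
force: [-0.6, -0.0, -0.1]
gripper_width: 0.0002
t 26.85 pos [ 0.5085 -0.0652  0.1682] w 0.0004 F [-0.3  0.6 -0.2] j [-0.36  0.34  1.63  0.    1.17 -0.25]
shift cm [11.32 -0.06  0.03] turn [ 0.001  0.    -0.001] or [-3.14e+00  2.00e-03  1.00e-03]
jaw y [ 0.995 -0.104  0.001] x [ 0.001 -0.    -1.   ] z [-0.104 -0.995  0.   ]
[328.35786328 214.62340728]
```

View pics/c12.png

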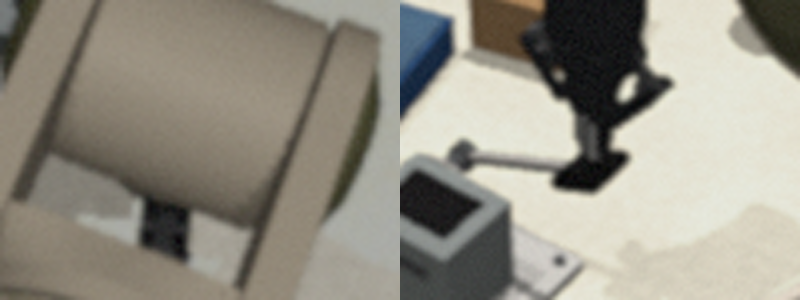

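```bash
python3 -m crank '[[0.6,0,0,0,0,0],[0.6,0,0,0,0,0],[0.6,0,0,0,0,0],[0.6,0,0,0,0,0],[0,0,0,0,0,0]]';python3 -m crank '[[0.8,0,0,0,0,0],[0.8,0,0,0,0,0],[0.8,0,0,0,0,0],[0.8,0,0,0,0,0],[0.8,0,0,0,0,0],[0,0,0,0,0,0]]';python3 -m crank '[[0.8,0,0,0,0,0],[0.8,0,0,0,0,0],[0.8,0,0,0,0,0],[0,0,0,0,0,0],[0,0,0,0,0,0]]'; python3 -c "
from h import *
go([.508,-.0655,.0535])"
```

```text
time_s: 27.35
tool_pos: [0.5081, -0.0653, 0.143]
tcp_rot: [1.285, 1.158, -1.285]
force: [0.5, 0.9, 6.0]
gripper_width: -0.0003
time_s: 27.95
tool_pos: [0.5076, -0.0652, 0.1024]
tcp_rot: [1.285, 1.159, -1.286]
force: [-3.4, -0.2, 5.4]
gripper_width: -0.0
time_s: 28.45
tool_pos: [0.5084, -0.0653, 0.0799]
tcp_rot: [1.286, 1.157, -1.285]
force: [-2.1, 0.9, 9.7]
gripper_width: 0.0002
t 28.45 pos [ 0.5084 -0.0653  0.0799] w 0.0002 F [-2.1  0.9  9.7] j [-0.36  0.46  1.72  0.    0.96 -0.25]
shift cm [ 2.64 -0.04  0.02] turn [ 0.001  0.    -0.001] or [-3.141e+00  2.000e-03  0.000e+00]
jaw y [ 0.995 -0.104  0.001] x [ 0.001 -0.    -1.   ] z [-0.104 -0.995  0.   ]
```

```bash
python3 -m crank '[[0.6,0,0,0,0,0],[0.6,0,0,0,0,0],[0.5,0,0,0,0,0],[0.4,0,0,0,0,0],[0,0,0,0,0,0],[0,0,0,0,0,0]]';python3 -m crank '[[0.2,0,0,0,0,0],[0.2,0,0,0,0,0],[0,0,0,0,0,0],[0,0,0,0,0,0]]'; python3 -c "
from h import *
go([.508,-.0655,.0535])"
```

```text
time_s: 29.05
tool_pos: [0.5092, -0.0656, 0.0591]
tcp_rot: [1.286, 1.155, -1.283]
force: [0.4, 0.0, 7.0]
gripper_width: -0.0
time_s: 29.45
tool_pos: [0.5096, -0.0657, 0.0555]
tcp_rot: [1.287, 1.154, -1.283]
force: [1.9, -0.1, 10.0]
gripper_width: -0.0001
t 29.45 pos [ 0.5096 -0.0657  0.0555] w -0.0001 F [ 1.9 -0.1 10. ] j [-0.36  0.5   1.74  0.    0.9  -0.25]
shift cm [ 0.2  -0.17 -0.  ] turn [ 0.001  0.001 -0.005] or [-3.141e+00  7.000e-03  1.000e-03]
jaw y [ 0.995 -0.104  0.005] x [ 0.005 -0.001 -1.   ] z [-0.104 -0.995  0.001]
```

```bash
python3 -m crank '[[0.1,0,0,0,0,0],[0,0,0,0,0,0],[0,0,0,0,0,0],[0,0,0,0,0,0]]';python3 - <<'E'
from h import *
from workcell import grab_frame
for n in P: cv2.imwrite(f"pics/{n}13.png",grab_frame(n))
go([.508,-.0655,.0535])
t=cv2.imread("pics/top13.png");s=cv2.imread("pics/side13.png")
a=cv2.resize(t[145:265,220:380],(400,300),interpolation=2)
b=cv2.resize(s[195:315,210:370],(400,300),interpolation=2)
cv2.imwrite("pics/c13.png",np.hstack([a,b]))
E
```

```text
time_s: 29.85
tool_pos: [0.5098, -0.0657, 0.0547]
tcp_rot: [1.287, 1.153, -1.282]
force: [2.1, 0.1, 10.4]
gripper_width: -0.0003
t 29.95 pos [ 0.5098 -0.0657  0.0547] w 0.0 F [ 2.1  0.3 10.2] j [-0.36  0.5   1.74  0.    0.9  -0.25]
shift cm [ 0.12 -0.19 -0.01] turn [ 0.001  0.001 -0.005] or [-3.141e+00  8.000e-03  1.000e-03]
jaw y [ 0.995 -0.104  0.005] x [ 0.005 -0.001 -1.   ] z [-0.104 -0.995  0.001]
```

View pics/c13.png

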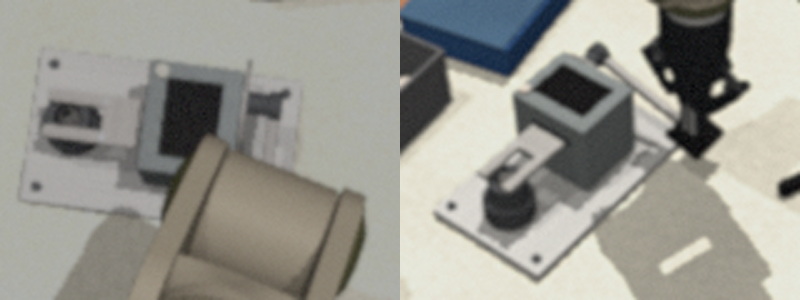

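Fork is out over the stack. I'll press on in 1 mm steps until the end stop shows (0.73 is inside the allowed band).

```bash
for i in 1; do python3 -m crank '[[0.1,0,0,0,0,0],[0,0,0,0,0,0],[0,0,0,0,0,0]]'; python3 -m crank '[[0.1,0,0,0,0,0],[0,0,0,0,0,0],[0,0,0,0,0,0]]';python3 -m crank '[[0.1,0,0,0,0,0],[0,0,0,0,0,0],[0,0,0,0,0,0]]'; done | grep -E "pos|force"
```

```text
tool_pos: [0.51, -0.0658, 0.0538]
force: [2.1, 0.3, 10.4]
tool_pos: [0.5103, -0.0658, 0.053]
force: [3.1, 1.3, 12.1]
tool_pos: [0.5105, -0.0658, 0.0527]
force: [1.2, 1.3, 19.1]
```

End stop reached at z≈0.0527 (force jumps to 19 N). Ease off about 1.5 mm to rest near 0.72, then check.

```bash
python3 -m crank '[[-0.15,0,0,0,0,0],[0,0,0,0,0,0],[0,0,0,0,0,0],[0,0,0,0,0,0],[0,0,0,0,0,0],[0,0,0,0,0,0]]';python3 - <<'E'
from h import *
from workcell import grab_frame
for n in P: cv2.imwrite(f"pics/{n}14.png",grab_frame(n))
go([.508,-.0655,.0535])
d={n:cv2.absdiff(cv2.imread(f"pics/{n}14.png"),cv2.imread(f"pics/{n}0.png")) for n in P}
t=cv2.imread("pics/top14.png");s=cv2.imread("pics/side14.png")
cv2.imwrite("pics/c14.png",np.hstack([cv2.resize(i,(400,300)) for i in (t,s)]))
cv2.imwrite("pics/c15.png",cv2.resize(s[205:325,210:370],(800,600),interpolation=2))
E
```

```text
time_s: 31.45
tool_pos: [0.5102, -0.0658, 0.0534]
tcp_rot: [1.288, 1.153, -1.282]
force: [3.1, 0.1, 11.3]
gripper_width: -0.0002
t 31.55 pos [ 0.5102 -0.0658  0.0534] w 0.0001 F [ 4.  -0.1 11.3] j [-0.36  0.5   1.74  0.    0.9  -0.25]
shift cm [-0.01 -0.22 -0.01] turn [ 0.001  0.001 -0.006] or [-3.141e+00  1.000e-02  2.000e-03]
jaw y [ 0.995 -0.104  0.006] x [ 0.006 -0.002 -1.   ] z [-0.104 -0.995  0.001]
```

View pics/c14.png

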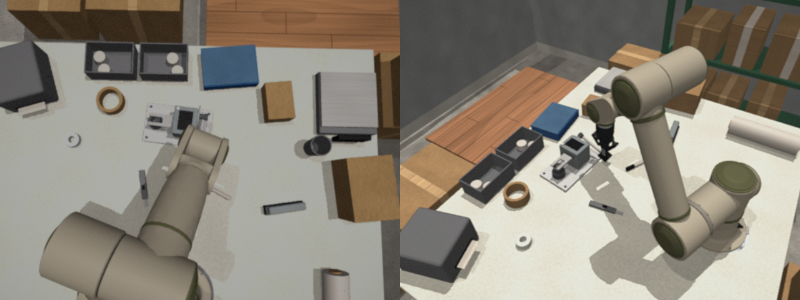

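View pics/c15.png

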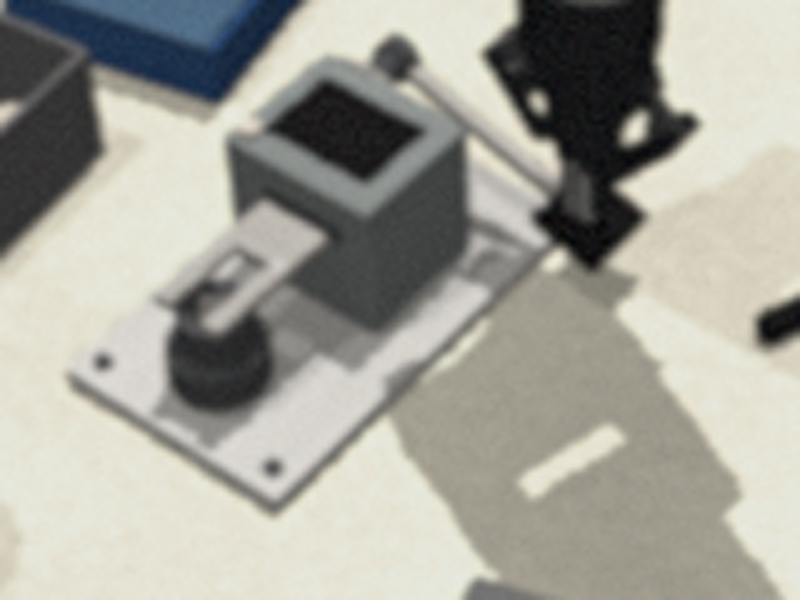

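The fork spans the stack, the bystanders are where they were, and the push is steady at 11 N. Handing in.

```bash
python3 -c "
from workcell import order
print(order.finish_job())"
```

```text
the job is handed in; nothing more can be done
None
```

I put the wide collar and then the narrow one on the post. With the fingers shut, I then pressed the lever past its clicks to the end stop. I eased off about 1.5 mm and handed the job in at about 31.6 s, still holding the lever down.

**Last checks:**
- **Collars:** each met contact at its expected height (TCP 0.015 for the wide, 0.045 for the narrow). The side view showed them stacked on the post, the narrow one on the wide one.
- **Lever:** the stop showed at TCP z = 0.0527, where the force jumped to 19 N. The final hold is at z = 0.0534 with a steady push of about 11 N. I put the lever at roughly 0.72 rad, but that comes from the geometry and the stop; I didn't measure the angle directly.
- **Fork:** the side view shows it out over the stack.
- **Bystanders:** none looked moved in the last views. The top view was partly blocked by the arm, and I compared them only by eye.

**What disagreed or went wrong:**
- The two cameras disagreed by up to about 10 mm at the post. My first try with the wide collar touched the taper from one side (about 8 N sideways); I corrected it by feel.
- I overshot the post by about 35 mm with the narrow collar, at a safe height, and brought it back.

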